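# Latch the vial box

### The arm

A 7-joint arm with a two-finger parallel gripper is mounted at the origin on the work surface. World frame = base frame: x ahead of the robot, y to its left, z up, the work surface at z = 0. Lengths are in m, angles in rad, forces in N, time in s.
With the tool pointing down it reaches from about 0.4 to 0.85 m from the base axis. Payload 4.5 kg.
Tool frame: the origin (TCP) lies between the finger pads; the fingertips stand 25 mm ahead of it and the grasp point (between the pads) lies 6 mm ahead of it (r.tips_ahead is the distance from the TCP to the fingertips, in m); z points along the fingers, y is the direction in which the jaws open and shut (so a half turn about z gives the same grasp; the last joint's range is limited). The gripper opens to 88 mm and grips with 3 to 60 N. Pads are 18 mm wide; open, the fingers measure 123 mm over their backs; the gripper's body (75 mm by 187 mm) begins 45 mm behind the grasp point.
Start: joints at [-1.222, 0.689, -0.195, 1.565, 0.157, 0.902, -0.215], TCP at [0.193, 0.594, 0.264] pointing down, gripper open.
Joint ranges: [-3.01, 3.01], [-0.46, 2.08], [-1.47, 1.51], [0.13, 2.56], [-1, 4.14], [0.04, 2.09], [-2.66, 2.66]. Speed limits (rad/s): [2.57, 2.57, 3.14, 3.14, 3.14, 3.14, 3.14].

### API

Orientations are given as a unit quaternion [x, y, z, w].
In Python, from plant import r, imaging gives the robot as it stands.
- The arm moves only by the tool send_rows, never from a script. Its argument "moves" is one flat list of numbers, 6 for each row, row after row: the shift along the tool's x, y, z in m, then the turn, a rotation vector about the tool's x, y, z in degrees. A call has exactly 5 rows; each row is the pose to reach, as a shift and turn from the pose measured when the call began, along the tool's axes at that moment; what a row does not reach only later rows make up. A row lasts 1/12 s, in which the tool goes at most 41.7 mm and 7.16 degrees, less where a joint would pass 70% of its speed; a pose out of reach is approached as far as the arm can. A call with a gripper value outside its range is refused whole. "claw" is the closure, from -1 (fully open) to 1 (shut), so that 0 is half open, set as the call begins (left out, the last holds). The fingers move at their own pace and stop on an object; "grip_force" is the grip in N (left out, the last holds). Time passes only in rows, so rows that repeat a pose let the fingers close, or fill a call up. It gives the time, the measured TCP pose, the force and the opening at its end, in the units of the state.
- r.get_state(): the state, without advancing time (a new reading comes with each control period).
- imaging.snapshot(name): name is "scene" or "side" or "wrist"; returns a dict with "image" (480x640x3 uint8, red, green, blue), "depth" (480x640 float32, m along the optical axis (not along the pixel's ray), 0 where there is no reading), "mtx" (3x3 intrinsics, pixels), "rvec" (rotation vector, rad) and "tvec" (3), from world to camera coordinates, as OpenCV has them. Camera axes: x right, y down, z forward; pixel columns grow to the right and rows downward; lengths in m; the calibration is good to about 2 mm. A picture is of the moment at which its call begins.
- r.finish_job(): hands the job in, once; it reports no verdict.
Trained networks look in a picture, given as the dict that the camera call returned (one of the last four; its "shot" number tells which), for a name from the list of things; names that differ only in an ending like _2 or _b are one class to them, and where a whole thing is asked for, a point or a joint stands for the part that bears it (a point fixed in the world has none). Each returns a list of dicts, best first, with "score" (0 to 1); they miss things now and then, are a little off and sometimes report something else, mostly with a low value. They report only what shows in the picture. A call takes as long as a camera call.
- imaging.look_for(query, picture): "box" ([centre column, centre row, width, height] as shares, 0 to 1, of the picture: columns of its width, rows of its height, round what is visible of it).
- imaging.silhouettes(query, picture): "pixels" (480x640 bool, what is visible of it) and "box" ([centre column, centre row, width, height] as shares, 0 to 1, of the picture: columns of its width, rows of its height, round what is visible of it).
- imaging.pinpoint(query, picture): "point" ([column, row] as shares, 0 to 1, of the picture: columns of its width, rows of its height: a listed point, or the origin of a listed thing).
The state is a dict: "clock": time; "q": joint angles; "qd": joint speeds; "joint_torque": joint torques, N m; "tool_pos": TCP position; "eef_rot": TCP orientation; "contact_force": force on the tool from outside, world axes, zero at the start; "moment": the same for the moment, N m; "opening": opening from 0.0 (shut) to 1.0 (fully open).
Only numpy, scipy, OpenCV 4.12 (cv2) and the standard library are available. Lean on these libraries where they do the work, as an engineer would, in place of code of your own. Each camera call takes 0.05 s, during which the arm holds its last target.

### The job

Two sample boxes stand on the bench with their sliding lids partly open. Shut the one that has the small brown bottles in it: lift its latch bar, slide the lid closed so that the nose of the bar passes over the striker, and let the bar drop into the catch so that the box is latched. Leave the empty box open just as it is.

Things in the scene. Friction and masses are not known exactly. Their poses are not given: they have to be found in the camera images.
- vial_thumb (a point): Black thumb grip on the latch bar of the box with 4 brown bottles: a block 30 mm long, 14 wide. Point: mid-block, 12 below its top, 117 above the bench; 100 ahead of and 22 above the bar's pivot. x: along the bar, away from the pivot = the way the lid closes (level with bar down), y across, z up. Bar: dark steel, 12 wide, pivoted at its rear on the aluminium lid (lid top 81 above bench).
- vial_lid (a joint): Opening of that box's lid, m: 0 shut against its stop, 0.10 farthest; stays where left (friction 1.5 N). Grey box 240 x 120 mm, 75 high, fixed to the bench; the lid slides lengthwise. A steel striker, 88 mm high and 10 thick, stands at the closing end; with the bar down, the nose under the bar's front end strikes it 34 mm before shut. Behind it is the catch pocket (12 mm spare lengthwise).
- vial_bar (a joint): Lift angle of that bar, rad: 0 down on its stop (level), up to 0.9, front end rising. The nose hangs 162 to 174 mm ahead of the pivot, to 29 below it. 0.2 rad (thumb grip about 20 mm up) clears the striker. Bar about 160 g, turns freely, falls back when let go. Lid at 0 and bar at 0: nose in the catch.
- empty_thumb (a point): The same point on the thumb grip of the other box, which is alike in every way but empty inside. To be left alone, open.

How it is judged:
By the outcome, as a careful person would: the job done as asked, in the order asked, and still so for the second after the job is handed in, with the robot touching nothing.
It also fails if it takes over 32 s, if anything falls off the work surface, if the arm or the gripper's body presses on something with over 40 N, if the wrist force passes 120 N, or if a joint passes its speed limit or range.

## Working session

There is one attempt and no reset: what is moved stays moved. The work goes in short steps, Python scripts to look and compute and a tool call to move; the robot and the scene stay as the last step left them, time stands still between calls to the robot, and variables do not carry over. Pictures are saved under pics/ and viewed, and the job is handed in when it is done.

Besides the shell and the picture viewer there is one more tool, called after "Emit:" by a JSON object that holds its "api" and its "payload". send_rows: Moves the arm, as the interface text tells. Its arguments: {"type":"object","properties":{"moves":{"type":"array"},"claw":{"type":"number"},"grip_force":{"type":"number"}},"required":["moves"]}

```bash
mkdir -p pics; ls; cat > h.py <<'E'
import numpy as np, cv2
from plant import r, imaging
from scipy.spatial.transform import Rotation as R
def save(s,n): cv2.imwrite('pics/'+n+'.png', s['image'][:,:,::-1])
def unproj(s,u,v,z=None):
    Rm=cv2.Rodrigues(np.array(s['rvec'],float))[0]; t=np.array(s['tvec'],float).ravel()
    d=np.linalg.inv(s['mtx'])@np.array([u,v,1.])
    c=-Rm.T@t; w=Rm.T@d
    if z is None:
        return c+w*s['depth'][int(round(v)),int(round(u))]
    return c+w*(z-c[2])/w[2]
E
python3 - <<'E'
from h import *
print(r.get_state())
for n in ['scene','side']:
    s=imaging.snapshot(n); save(s,n+'0')
    for q in ['vial_thumb','empty_thumb']:
        for p in imaging.pinpoint(q,s)[:3]:
            u,v=p['point'][0]*640,p['point'][1]*480
            print(n,q,round(p['score'],2),round(u),round(v),unproj(s,u,v,.117).round(3),unproj(s,u,v).round(3))
E
```

```text
pics
{'clock': 0.0, 'q': array([-1.2222182 ,  0.69001909, -0.19451939,  1.56633908,  0.15726585,
        0.90250092, -0.21508461]), 'qd': array([-0.0008801 , -0.00061833,  0.00132802,  0.00170302, -0.00046567,
        0.00092556,  0.00041736]), 'joint_torque': array([-7.37058836e-04, -5.27560294e+01, -1.26740467e+00, -1.53438073e+01,
       -5.26575919e-02,  6.30472699e-03,  1.69943169e-04]), 'tool_pos': array([0.19335432, 0.59371709, 0.26288954]), 'eef_rot': array([ 1.56699430e-01,  9.87645891e-01, -9.34187625e-04, -9.60877408e-05]), 'contact_force': array([ 0.46740373,  0.22927042, -0.48150174]), 'moment': array([ 0.00368173, -0.02146242, -0.02834461]), 'opening': 1.002630445556359}
scene vial_thumb 0.95 257 203 [ 0.582 -0.169  0.117] [ 0.586 -0.163  0.123]
scene empty_thumb 0.95 432 337 [0.536 0.182 0.117] [0.542 0.185 0.126]
side vial_thumb 0.61 382 341 [ 0.586 -0.164  0.117] [ 0.581 -0.176  0.128]
side empty_thumb 0.63 267 198 [0.528 0.175 0.117] [0.528 0.173 0.118]
```

View pics/scene0.png

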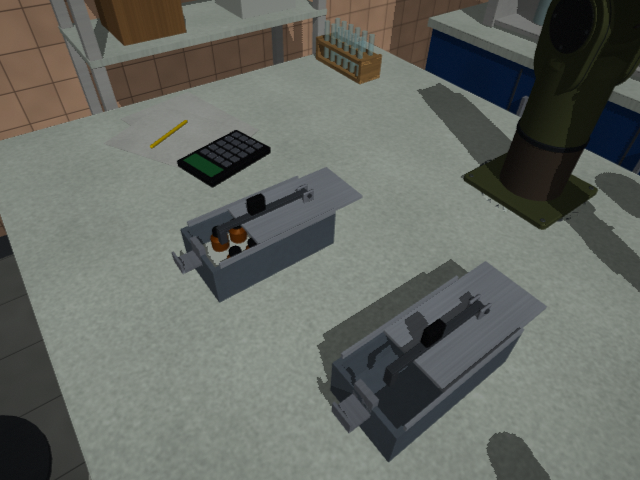

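View pics/side0.png

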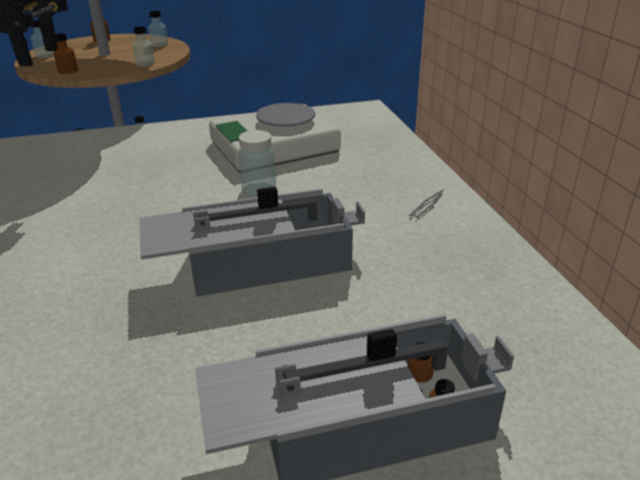

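The box with brown bottles is the one at scene (257,203) / side (382,341), at about y=-0.166. The empty one is at y≈+0.18. Next I'll measure the vial box's axis direction.

```bash
python3 - <<'E'
from h import *
def cloud(s,m):
    v,u=np.nonzero(m&(s['depth']>0)); Rm=cv2.Rodrigues(np.array(s['rvec'],float))[0]
    d=s['depth'][v,u]; c=(np.linalg.inv(s['mtx'])@np.stack([u,v,np.ones_like(u)]))*d
    return (Rm.T@(c-np.array(s['tvec'],float).reshape(3,1))).T
for n in ['scene','side']:
    s=imaging.snapshot(n)
    for q in ['vial_lid','vial_bar','vial_thumb']:
        for g in imaging.silhouettes(q,s)[:1]:
            P=cloud(s,g['pixels']); print(n,q,round(g['score'],2),len(P),P.min(0).round(3),P.max(0).round(3))
            if q=='vial_lid':
                for lo,hi in [(.074,.088)]:
                    L=P[(P[:,2]>lo)&(P[:,2]<hi)]; print(' top',len(L),np.median(L,0).round(3),cv2.minAreaRect((L[:,:2]*1000).astype(np.float32)))
            if q=='vial_bar':
                L=P[(P[:,2]>.085)]; vx=cv2.fitLine((L[:,:2]).astype(np.float32),cv2.DIST_HUBER,0,.001,.001).ravel(); print(' line',vx,np.degrees(np.arctan2(vx[1],vx[0])))
            if q=='vial_thumb' : print(np.histogram(P[:,2],8))
    P=cloud(s,np.ones((480,640),bool)); L=P[(P[:,2]>.11)&(P[:,2]<.14)&(P[:,0]>.5)&(P[:,0]<.66)&(P[:,1]<-.1)&(P[:,1]>-.23)]
    print('thumb',len(L),L.min(0).round(3),L.max(0).round(3),cv2.minAreaRect((L[:,:2]*1000).astype(np.float32)))
E
```

```text
scene vial_lid 0.79 5280 [ 0.319 -0.32  -0.002] [ 0.658 -0.111  0.132]
 top 4026 [ 0.503 -0.158  0.082] ((524.95751953125, -169.61407470703125), (265.6205749511719, 115.93428039550781), 0.3571443259716034)
scene vial_bar 0.89 1176 [ 0.473 -0.222  0.034] [ 0.658 -0.157  0.132]
 line [ 0.99993646  0.01127241  0.57272464 -0.16623992] 0.6458753
scene vial_thumb 0.89 1087 [ 0.482 -0.227  0.068] [ 0.658 -0.161  0.132]
(array([ 35,  48,  43, 484, 215,  68,  65, 129]), array([0.06805734, 0.07607375, 0.08409015, 0.09210656, 0.10012296,
       0.10813937, 0.11615577, 0.12417218, 0.13218858]))
thumb 250 [ 0.569 -0.177  0.11 ] [ 0.599 -0.161  0.132] ((583.734619140625, -168.7510986328125), (15.514015197753906, 30.291414260864258), 88.56304931640625)
side vial_lid 0.96 17562 [ 0.39  -0.226  0.001] [ 0.657 -0.027  0.134]
 top 14351 [ 0.48  -0.182  0.083] ((524.9685668945312, -168.69386291503906), (263.6044006347656, 113.93590545654297), 0.2718692719936371)
side vial_bar 0.89 2843 [ 0.481 -0.177  0.068] [ 0.658 -0.145  0.134]
 line [ 0.9999872  -0.00506771  0.55965805 -0.1727305 ] -0.29035988
side vial_thumb 0.65 2858 [ 0.481 -0.177  0.061] [ 0.658 -0.143  0.134]
(array([  10,   91,   95,  352, 1549,  194,  197,  370]), array([0.06077566, 0.06986624, 0.07895681, 0.08804739, 0.09713797,
       0.10622854, 0.11531912, 0.1244097 , 0.13350027]))
thumb 689 [ 0.568 -0.177  0.11 ] [ 0.597 -0.161  0.134] ((582.5652465820312, -169.01681518554688), (29.810470581054688, 15.309688568115234), 0.1349479854106903)
```

Emit:
{"api": "send_rows", "payload": {"moves": [-0.028, -0.028, 0, 0, 0, -3.6, -0.056, -0.056, 0, 0, 0, -7.2, -0.084, -0.084, 0, 0, 0, -10.8, -0.112, -0.112, 0, 0, 0, -14.4, -0.14, -0.14, 0, 0, 0, -18], "claw": -1, "grip_force": 25}}

```text
clock: 1.12
tool_pos: [0.2838, 0.4163, 0.2639]
eef_rot: [-0.001, 1.0, 0.0, 0.0]
contact_force: [0.9, 0.1, -0.4]
opening: 0.999
```

```bash
cat >> h.py <<'E'
def to(p,yaw_tilt=0.0):
    """shift & rotvec(deg) in tool axes to reach world p with tool y=+Y, tilt fingertips forward by angle rad"""
    st=r.get_state(); Rc=R.from_quat(st['eef_rot'])
    Rt=R.from_rotvec([0,-yaw_tilt,0])*R.from_quat([0,1,0,0])
    print('t',round(st['clock'],2),'pos',st['tool_pos'].round(4),'F',st['contact_force'].round(1),'op',round(st['opening'],3),'q',st['q'].round(2))
    print('shift',Rc.inv().apply(np.array(p)-st['tool_pos']).round(4),'turn',np.degrees((Rc.inv()*Rt).as_rotvec()).round(2))
E
python3 -c "
from h import *
to([.5835,-.169,.22])"
```

```text
t 1.12 pos [0.2838 0.4163 0.2639] F [ 0.9  0.1 -0.4] op 0.999 q [-0.86  0.54 -0.31  1.92  0.25  0.71  0.25]
shift [-0.2979 -0.5862  0.0438] turn [0.02 0.03 0.17]
```

Emit:
{"api": "send_rows", "payload": {"moves": [-0.02, -0.034, 0, 0, 0, 0, -0.04, -0.068, 0, 0, 0, 0, -0.06, -0.102, 0, 0, 0, 0, -0.08, -0.136, 0, 0, 0, 0, -0.1, -0.17, 0, 0, 0, 0]}}

```text
clock: 1.53
tool_pos: [0.3852, 0.2449, 0.2642]
eef_rot: [-0.002, 1.0, 0.0, 0.001]
contact_force: [1.0, -0.3, -0.5]
opening: 1.0
```

Emit:
{"api": "send_rows", "payload": {"moves": [-0.02, -0.034, 0, 0, 0, 0, -0.04, -0.068, 0, 0, 0, 0, -0.06, -0.102, 0, 0, 0, 0, -0.08, -0.136, 0, 0, 0, 0, -0.1, -0.17, 0, 0, 0, 0]}}

```text
clock: 1.95
tool_pos: [0.4866, 0.0733, 0.2644]
eef_rot: [-0.001, 1.0, 0.0, 0.001]
contact_force: [0.4, 0.6, -0.6]
opening: 0.996
```

Emit:
{"api": "send_rows", "payload": {"moves": [-0.02, -0.034, 0, 0, 0, 0, -0.04, -0.068, 0, 0, 0, 0, -0.06, -0.102, 0, 0, 0, 0, -0.08, -0.136, 0, 0, 0, 0, -0.1, -0.17, 0, 0, 0, 0]}}

```text
clock: 2.37
tool_pos: [0.5878, -0.0985, 0.2647]
eef_rot: [-0.001, 1.0, 0.0, 0.001]
contact_force: [0.2, 0.2, -0.1]
opening: 1.003
```

```bash
python3 -c "
from h import *
to([.5835,-.169,.22])"
```

```text
t 2.37 pos [ 0.5878 -0.0985  0.2647] F [ 0.2  0.2 -0.1] op 1.003 q [ 0.3   0.66 -0.37  1.65  0.29  0.88  1.39]
shift [ 0.0046 -0.0705  0.0447] turn [0.04 0.13 0.14]
```

Emit:
{"api": "send_rows", "payload": {"moves": [0.001, -0.02, 0.009, 0, 0, 0, 0.002, -0.04, 0.018, 0, 0, 0, 0.003, -0.06, 0.027, 0, 0, 0, 0.0045, -0.0705, 0.036, 0, 0, 0, 0.0045, -0.0705, 0.045, 0, 0, 0], "claw": 0}}

```text
clock: 2.78
tool_pos: [0.5828, -0.1726, 0.2188]
eef_rot: [0.001, 1.0, -0.001, 0.001]
contact_force: [0.3, -0.7, 0.3]
opening: 0.643
```

```bash
python3 - <<'E'
from h import *
to([.5835,-.169,.125])
s=imaging.snapshot('wrist'); save(s,'w1')
for p in imaging.pinpoint('vial_thumb',s)[:3]:
    u,v=p['point'][0]*640,p['point'][1]*480
    print(p['score'],u,v,unproj(s,u,v,.117).round(4))
E
```

```text
t 2.78 pos [ 0.5828 -0.1726  0.2188] F [ 0.3 -0.7  0.3] op 0.643 q [ 0.41  0.73 -0.35  1.66  0.33  0.8   1.48]
shift [-0.0005  0.0037  0.0938] turn [-0.08  0.09 -0.14]
0.67 323.96799999999996 251.52 [ 0.5842 -0.1673  0.117 ]
```

View pics/w1.png

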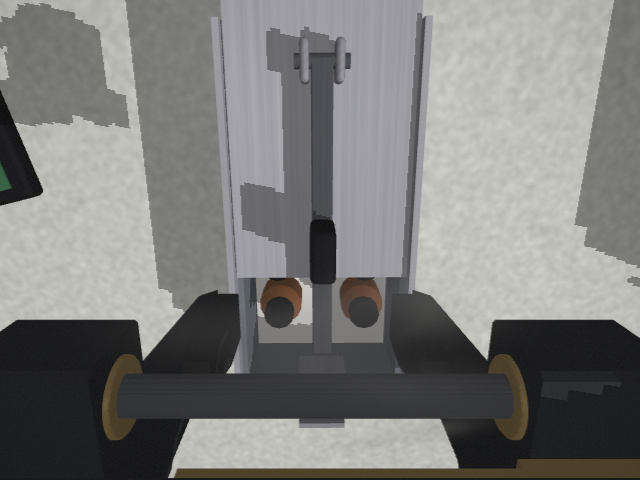

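The wrist view shows the thumb grip at (323,251) with brown bottles beneath it, and the bar runs straight along x. I'm descending on it now.

Emit:
{"api": "send_rows", "payload": {"moves": [-0.001, 0.002, 0.022, 0, 0, 0, -0.001, 0.0045, 0.044, 0, 0, 0, -0.001, 0.0045, 0.066, 0, 0, 0, -0.001, 0.0045, 0.085, 0, 0, 0, -0.001, 0.0045, 0.094, 0, 0, 0]}}

```text
clock: 3.3
tool_pos: [0.583, -0.1604, 0.1224]
eef_rot: [-0.003, 1.0, 0.002, -0.001]
contact_force: [0.1, -1.0, 0.8]
opening: 0.502
```

```bash
python3 - <<'E'
from h import *
to([.5838,-.168,.125])
s=imaging.snapshot('side'); save(s,'s1')
E
```

```text
t 3.3 pos [ 0.583  -0.1604  0.1224] F [ 0.1 -1.   0.8] op 0.502 q [ 0.36  0.86 -0.3   1.73  0.39  0.61  1.41]
shift [-0.0008 -0.0076 -0.0026] turn [ 0.26 -0.17  0.35]
```

View pics/s1.png

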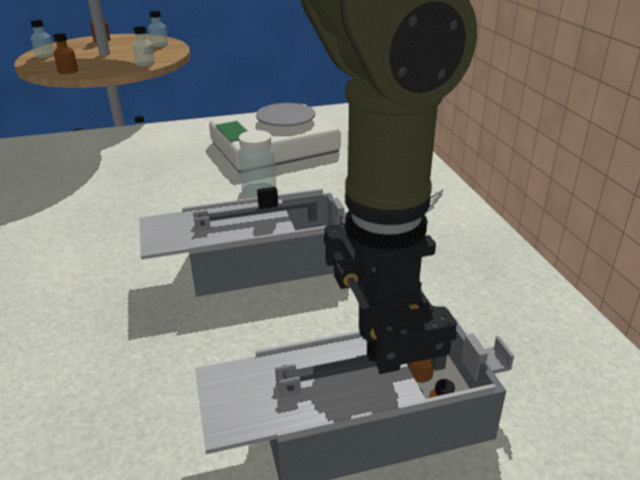

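Emit:
{"api": "send_rows", "payload": {"moves": [-0.001, -0.006, -0.001, 0, 0, 0, -0.001, -0.0075, -0.001, 0, 0, 0, -0.001, -0.0075, -0.001, 0, 0, 0, -0.001, -0.0075, -0.001, 0, 0, 0, -0.001, -0.0075, -0.001, 0, 0, 0]}}

```text
clock: 3.77
tool_pos: [0.5841, -0.1683, 0.1236]
eef_rot: [-0.003, 1.0, 0.002, -0.001]
contact_force: [0.5, -0.1, -0.8]
opening: 0.497
```

Emit:
{"api": "send_rows", "payload": {"moves": [0, 0, 0, 0, 0, 0, 0, 0, 0, 0, 0, 0, 0, 0, 0, 0, 0, 0, 0, 0, 0, 0, 0, 0, 0, 0, 0, 0, 0, 0], "claw": 1, "grip_force": 25}}

```text
clock: 4.18
tool_pos: [0.5841, -0.1687, 0.1236]
eef_rot: [-0.003, 1.0, 0.002, -0.001]
contact_force: [-0.6, -0.6, -0.0]
opening: 0.155
```

Emit:
{"api": "send_rows", "payload": {"moves": [0, 0, 0, 0, 0, 0, 0, 0, 0, 0, 0, 0, 0, 0, 0, 0, 0, 0, 0, 0, 0, 0, 0, 0, 0, 0, 0, 0, 0, 0]}}

```text
clock: 4.6
tool_pos: [0.5841, -0.1687, 0.1236]
eef_rot: [-0.003, 1.0, 0.002, -0.001]
contact_force: [-0.1, -0.5, 0.7]
opening: 0.155
```

```bash
python3 - <<'E'
from h import *
to([.5838,-.168,.125])
s=imaging.snapshot('wrist'); save(s,'w2')
E
```

```text
t 4.6 pos [ 0.5841 -0.1687  0.1236] F [-0.1 -0.5  0.7] op 0.155 q [ 0.38  0.87 -0.3   1.72  0.39  0.62  1.42]
shift [ 0.0003  0.0007 -0.0014] turn [ 0.21 -0.15  0.3 ]
```

View pics/w2.png

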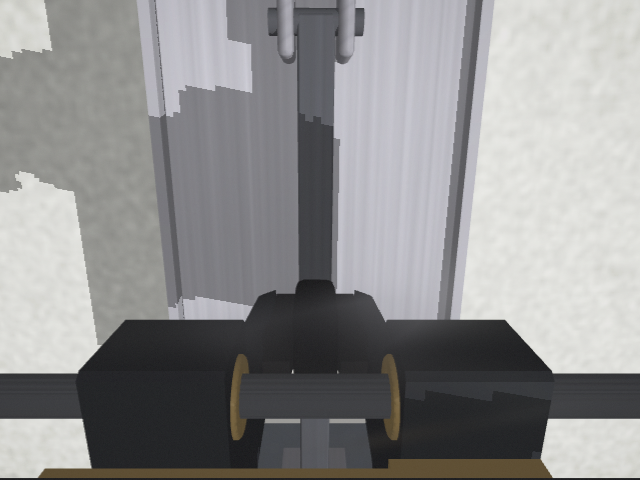

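The grip reads 13.6 mm, which matches the 14 mm block. Next I'll lift along the pivot arc to 0.3 rad.

Emit:
{"api": "send_rows", "payload": {"moves": [0.0019, 0, -0.006, 0, -3.44, 0, 0.0041, 0, -0.0118, 0, -6.88, 0, 0.0068, 0, -0.0175, 0, -10.3, 0, 0.0097, 0, -0.0231, 0, -13.75, 0, 0.0129, 0, -0.0284, 0, -17.2, 0]}}

```text
clock: 5.07
tool_pos: [0.5719, -0.1687, 0.1529]
eef_rot: [-0.002, 0.989, 0.003, 0.151]
contact_force: [1.8, -0.6, -2.7]
opening: 0.156
```

Emit:
{"api": "send_rows", "payload": {"moves": [0, 0, 0, 0, 0, 0, 0, 0, 0, 0, 0, 0, 0, 0, 0, 0, 0, 0, 0, 0, 0, 0, 0, 0, 0, 0, 0, 0, 0, 0]}}

```text
clock: 5.48
tool_pos: [0.5722, -0.1687, 0.1524]
eef_rot: [-0.002, 0.989, 0.003, 0.15]
contact_force: [-2.3, -0.0, -1.7]
opening: 0.156
```

```bash
python3 - <<'E'
from h import *
to([.5838-.013,-.168,.152],.3)
s=imaging.snapshot('side'); save(s,'s2')
s=imaging.snapshot('scene'); save(s,'c2')
E
```

```text
t 5.48 pos [ 0.5722 -0.1687  0.1524] F [-2.3 -0.  -1.7] op 0.156 q [ 0.37  0.75 -0.19  2.01  0.49  0.11  1.34]
shift [ 0.0015  0.0007 -0.    ] turn [0.34 0.07 0.22]
```

View pics/s2.png

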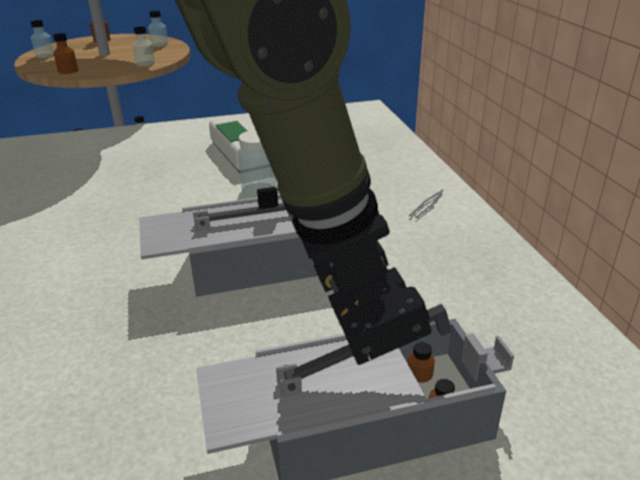

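View pics/c2.png

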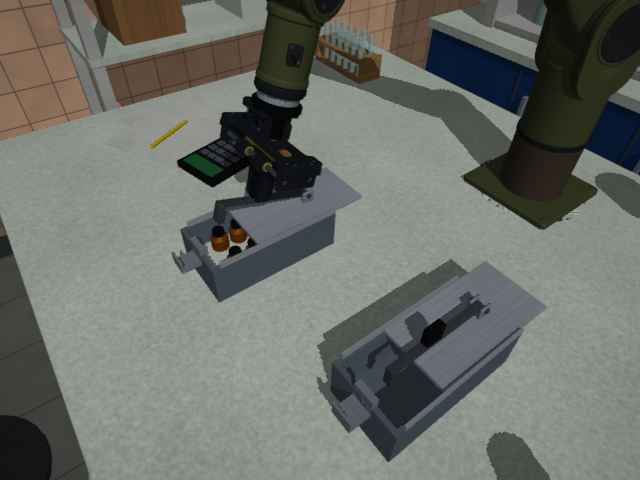

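The bar is lifted, with its nose well above the striker at scene (218,210). The lid hasn't moved, so I'll slide it forward 40 mm and check.

Emit:
{"api": "send_rows", "payload": {"moves": [-0.0076, 0, 0.0024, 0, 0, 0, -0.0153, 0, 0.0047, 0, 0, 0, -0.0229, 0, 0.0071, 0, 0, 0, -0.0306, 0, 0.0095, 0, 0, 0, -0.0382, 0, 0.0118, 0, 0, 0]}}

```text
clock: 6.0
tool_pos: [0.6133, -0.1686, 0.1526]
eef_rot: [-0.002, 0.989, 0.003, 0.15]
contact_force: [-2.0, 0.4, -2.3]
opening: 0.155
```

```bash
python3 - <<'E'
from h import *
to([.5722+.04,-.168,.1524],.3)
s=imaging.snapshot('side'); save(s,'s3')
E
```

```text
t 6.0 pos [ 0.6133 -0.1686  0.1526] F [-2.   0.4 -2.3] op 0.155 q [ 0.37  0.78 -0.24  1.89  0.48  0.2   1.35]
shift [ 0.0011  0.0006 -0.0001] turn [0.34 0.12 0.21]
```

View pics/s3.png

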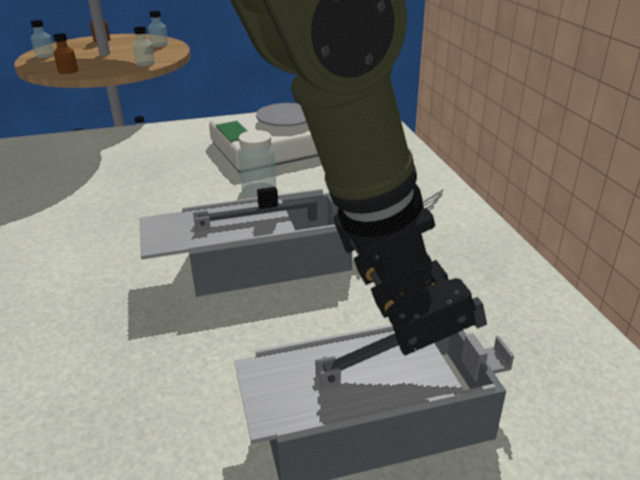

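Emit:
{"api": "send_rows", "payload": {"moves": [-0.0048, 0, 0.0015, 0, 0, 0, -0.0096, 0, 0.003, 0, 0, 0, -0.0143, 0, 0.0044, 0, 0, 0, -0.0191, 0, 0.0059, 0, 0, 0, -0.0239, 0, 0.0074, 0, 0, 0]}}

```text
clock: 6.47
tool_pos: [0.6381, -0.1685, 0.1518]
eef_rot: [-0.002, 0.989, 0.003, 0.149]
contact_force: [-9.5, -0.3, -4.2]
opening: 0.163
```

Emit:
{"api": "send_rows", "payload": {"moves": [-0.0019, 0, 0.0006, 0, 0, 0, -0.0038, 0, 0.0012, 0, 0, 0, -0.0057, 0, 0.0018, 0, 0, 0, -0.0076, 0, 0.0024, 0, 0, 0, -0.0095, 0, 0.003, 0, 0, 0]}}

```text
clock: 6.88
tool_pos: [0.6404, -0.1686, 0.1478]
eef_rot: [-0.002, 0.99, 0.002, 0.14]
contact_force: [-14.5, 1.0, -4.1]
opening: 0.153
```

```bash
python3 - <<'E'
from h import *
to([.5722+.04,-.168,.1524],.3)
s=imaging.snapshot('side'); save(s,'s4')
E
```

```text
t 6.88 pos [ 0.6404 -0.1686  0.1478] F [-14.5   1.   -4.1] op 0.153 q [ 0.37  0.82 -0.27  1.8   0.46  0.29  1.36]
shift [ 0.0259  0.0007 -0.0122] turn [ 0.31 -1.1   0.16]
```

View pics/s4.png

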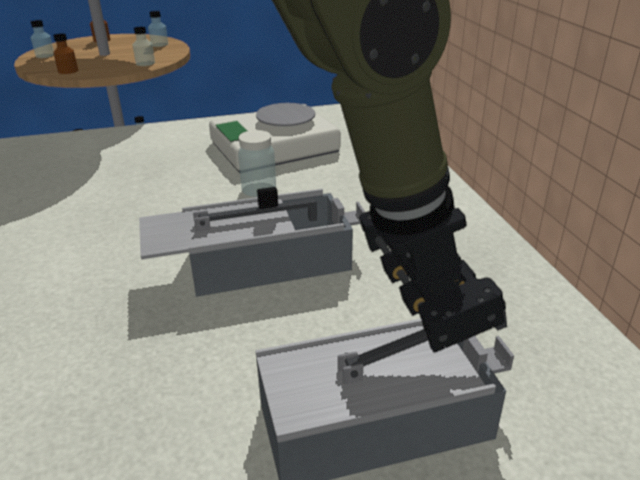

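The lid is flush and against its stop after about 65 mm of travel, with a 14 N reaction. I'll lower the bar along the arc.

Emit:
{"api": "send_rows", "payload": {"moves": [-0.0013, 0, 0.005, 0, 2.9, 0, -0.0023, 0, 0.0103, 0, 5.75, 0, -0.003, 0, 0.0155, 0, 8.6, 0, -0.0037, 0, 0.0207, 0, 11.5, 0, -0.0037, 0, 0.0207, 0, 11.5, 0]}}

```text
clock: 7.35
tool_pos: [0.6493, -0.1685, 0.1274]
eef_rot: [-0.002, 0.999, 0.002, 0.037]
contact_force: [-4.6, 0.3, -0.6]
opening: 0.157
```

```bash
python3 - <<'E'
from h import *
to([.649,-.168,.1236],.0)
s=imaging.snapshot('side'); save(s,'s5')
s=imaging.snapshot('scene'); save(s,'c5')
E
```

```text
t 7.35 pos [ 0.6493 -0.1685  0.1274] F [-4.6  0.3 -0.6] op 0.157 q [ 0.37  0.91 -0.33  1.59  0.41  0.64  1.42]
shift [0.0006 0.0005 0.0038] turn [0.27 4.27 0.22]
```

View pics/s5.png

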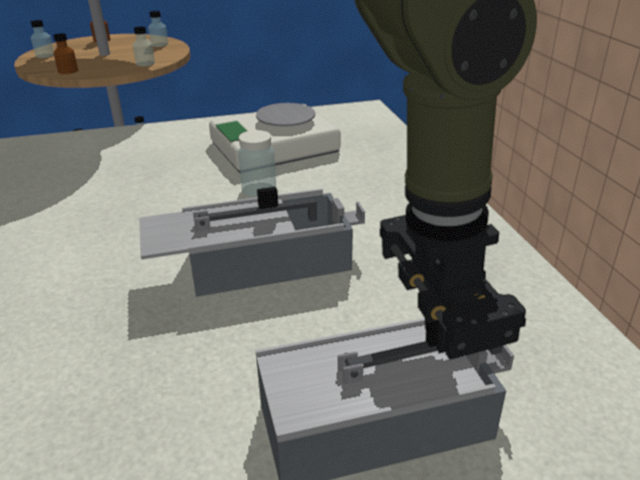

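View pics/c5.png

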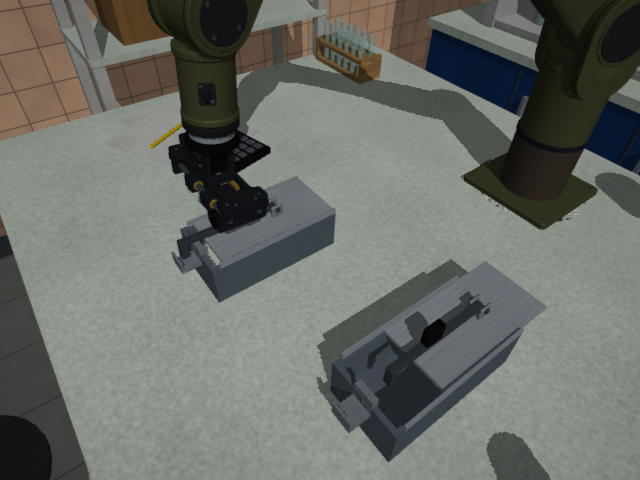

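In the scene view the nose at (182,248) is past the striker and over the pocket. Opening the jaws lets the bar drop.

Emit:
{"api": "send_rows", "payload": {"moves": [0, 0, 0, 0, 0, 0, 0, 0, 0, 0, 0, 0, 0, 0, 0, 0, 0, 0, 0, 0, 0, 0, 0, 0, 0, 0, 0, 0, 0, 0], "claw": 0}}

```text
clock: 7.87
tool_pos: [0.6499, -0.1684, 0.1288]
eef_rot: [-0.002, 0.999, 0.002, 0.04]
contact_force: [-0.6, 0.1, -0.3]
opening: 0.492
```

Emit:
{"api": "send_rows", "payload": {"moves": [0, 0, -0.01, 0, 0, 0, 0, 0, -0.03, 0, 0, 0, 0, 0, -0.055, 0, 0, 0, 0, 0, -0.085, 0, 0, 0, 0, 0, -0.115, 0, 0, 0]}}

```text
clock: 8.28
tool_pos: [0.6405, -0.1688, 0.2452]
eef_rot: [-0.002, 0.999, 0.002, 0.04]
contact_force: [0.3, -0.3, 0.3]
opening: 0.499
```

```bash
python3 - <<'E'
from h import *
to([.649,-.168,.1236],.0)
for n in ['side','scene','wrist']:
    s=imaging.snapshot(n); save(s,n+'6')
    for q in ['vial_thumb','empty_thumb']:
        for p in imaging.pinpoint(q,s)[:1]:
            u,v=p['point'][0]*640,p['point'][1]*480
            print(n,q,round(p['score'],2),round(u),round(v),unproj(s,u,v,.117).round(3))
    v,u=np.nonzero(s['depth']>0)
    Rm=cv2.Rodrigues(np.array(s['rvec'],float))[0]
    c=(np.linalg.inv(s['mtx'])@np.stack([u,v,np.ones_like(u)]))*s['depth'][v,u]
    P=(Rm.T@(c-np.array(s['tvec'],float).reshape(3,1))).T
    L=P[(P[:,2]>.085)&(P[:,2]<.15)&(P[:,0]>.5)&(P[:,0]<.78)&(abs(P[:,1]+.168)<.012)]
    for a in np.arange(.53,.76,.02):
        K=L[(L[:,0]>=a)&(L[:,0]<a+.02)]
        if len(K): print(round(a,2),len(K),K[:,2].max().round(4),end='; ')
    print()
E
```

```text
t 8.28 pos [ 0.6405 -0.1688  0.2452] F [ 0.3 -0.3  0.3] op 0.499 q [ 0.41  0.75 -0.39  1.53  0.34  0.85  1.48]
shift [0.0013 0.0002 0.1219] turn [0.27 4.59 0.25]
side vial_thumb 0.78 438 332 [ 0.647 -0.167  0.117]
side empty_thumb 0.58 267 197 [0.529 0.18  0.117]
0.53 302 0.1051; 0.55 319 0.1054; 0.57 240 0.1031; 0.59 235 0.1032; 0.61 228 0.1034; 0.63 630 0.1331; 0.65 439 0.1331; 0.67 241 0.1032; 0.69 273 0.1034; 0.71 214 0.1033; 
scene vial_thumb 0.89 218 219 [ 0.651 -0.172  0.117]
scene empty_thumb 0.6 430 334 [0.534 0.177 0.117]
0.53 79 0.1045; 0.55 143 0.1047; 0.57 86 0.1018; 0.59 88 0.1016; 0.61 95 0.1029; 0.63 208 0.1308; 0.65 257 0.1312; 0.67 103 0.1015; 0.69 147 0.1023; 0.71 112 0.1031; 
wrist vial_thumb 0.93 316 239 [ 0.651 -0.167  0.117]
0.53 527 0.1049; 0.55 1200 0.1051; 0.57 716 0.102; 0.59 666 0.1024; 0.61 607 0.1022; 0.63 1062 0.1317; 0.65 526 0.1319; 0.67 283 0.1021; 0.69 699 0.1019; 0.71 301 0.1017;
```

View pics/side6.png

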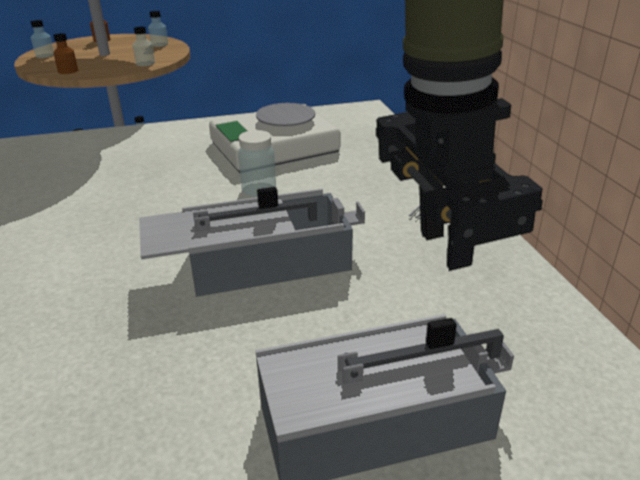

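View pics/scene6.png

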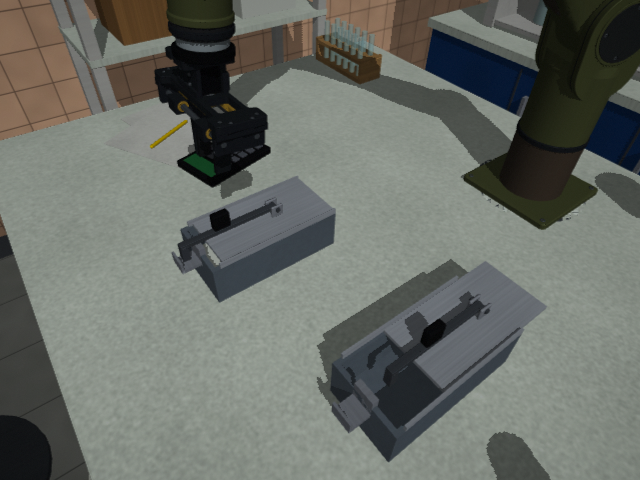

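```bash
python3 - <<'E'
from h import *
for n in ['side','scene','wrist']:
    s=imaging.snapshot(n)
    v,u=np.nonzero(s['depth']>0)
    Rm=cv2.Rodrigues(np.array(s['rvec'],float))[0]
    c=(np.linalg.inv(s['mtx'])@np.stack([u,v,np.ones_like(u)]))*s['depth'][v,u]
    P=(Rm.T@(c-np.array(s['tvec'],float).reshape(3,1))).T
    B=lambda z0,z1,x0,x1,y0,y1:P[(P[:,2]>z0)&(P[:,2]<z1)&(P[:,0]>x0)&(P[:,0]<x1)&(P[:,1]>y0)&(P[:,1]<y1)]
    T=B(.11,.14,.6,.7,-.2,-.14); print(n,'thumb x',np.percentile(T[:,0],[0,1,99,100]).round(4))
    S=B(.084,.092,.67,.73,-.2,-.14); S=S[abs(S[:,1]+.1685)>.009]; print(' striker',len(S), S[:,:2].min(0).round(4) if len(S) else '',S[:,:2].max(0).round(4) if len(S) else '')
    L=B(.077,.086,.38,.75,-.24,-.1);print(' lid/top x',np.percentile(L[:,0],[0,.5,99.5,100]).round(4))
    W=B(.02,.07,.36,.75,-.25,-.09);print(' walls x',np.percentile(W[:,0],[0,.5,99.5,100]).round(4) if len(W) else '')
    if n=='wrist':
        im=s['image'][:,:,::-1]; save(s,'w7')
E
```

```text
side thumb x [0.6338 0.6341 0.6633 0.6644]
 striker 123 [ 0.67   -0.1998] [ 0.6999 -0.1502]
 lid/top x [0.4594 0.4599 0.7201 0.7345]
 walls x [0.4594 0.4595 0.7299 0.7343]
scene thumb x [0.6351 0.6357 0.6648 0.6648]
 striker 36 [ 0.6773 -0.1593] [ 0.7001 -0.1461]
 lid/top x [0.4578 0.4604 0.7234 0.7336]
 walls x [0.4587 0.4615 0.7335 0.7339]
wrist thumb x [0.6349 0.6353 0.6641 0.6646]
 striker 354 [ 0.6736 -0.1851] [ 0.701  -0.1512]
 lid/top x [0.5177 0.5189 0.691  0.7344]
 walls x [0.6854 0.6883 0.7312 0.7316]
```

View pics/wrist6.png

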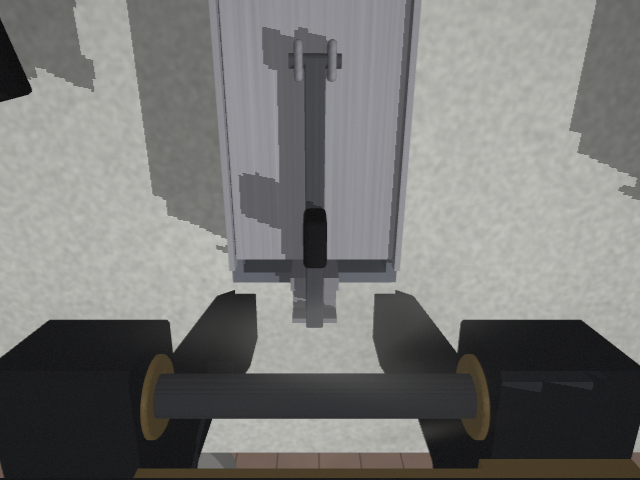

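```bash
python3 -c "
from h import *
print(r.finish_job())"
```

```text
the job is handed in; nothing more can be done
None
```

The box with the brown bottles is shut and latched, and the job was handed in after about 8.5 s of the 32 s allowed.

I gripped the thumb grip and lifted the bar about 0.3 rad along its arc. I then slid the lid about 65 mm to its stop, which pushed back with about 14 N. Then I lowered the bar most of the way, opened the jaws so it dropped, and backed off.

**Last checks, after letting go:**
- **Bar:** it is level, with its top at about 0.102 m along its whole length and the nose down behind the striker.
- **Lid:** the thumb grip is centred at x≈0.649. The striker position puts the shut position at about 0.650, so the lid is within about 1 mm of shut, which is as close as I can measure. Its rear edge is flush with the box.
- **Front gap:** about 10 mm shows between the lid's front edge and the end wall. I took this as part of the design, because the lid was against its stop. I did not push again after letting go to confirm it.
- **Empty box:** it was not touched and is still open. Its thumb grip reads within a few mm of its starting place, about the spread of the readings.
- **Robot:** the gripper is clear of everything, and the force reading is about 0.

During the final push on the stop, the tool slipped or gave a few mm. The bar stayed in the grip and above the striker.

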